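# Roll a packed meal box into the holding bay and close its shutter

## Robot

A 6-joint arm with a two-finger parallel gripper is mounted at the origin on the work surface. World frame = base frame: x ahead of the robot, y to its left, z up, the work surface at z = 0. Lengths are in mm, angles in rad, forces in N, time in s.
With the tool pointing down it reaches from about 300 to 775 mm from the base axis. Payload 14.6 kg.
Tool frame: the origin (TCP) lies midway between the tips of the shut fingers; the grasp point (between the pads) lies 19 mm behind it; z points along the fingers, y is the line along which they close (so a half turn about z gives the same grasp; the last joint's range is limited). The gripper opens to 94 mm and grips with 3 to 60 N. Pads are 16 mm wide; open, the fingers measure 119 mm over their backs; the gripper's body (75 mm by 177 mm) begins 78 mm behind the grasp point.
Start: joints at [1.273, 0.3, 1.521, -0, 1.321, -0.067], TCP at [125.814, 535.406, 205.446] pointing down, gripper open.
Joint ranges: [-3.03, 3.03], [-0.79, 2.21], [0.23, 2.52], [-1.04, 4.18], [0, 3.07], [-2.55, 2.55]. Speed limits (rad/s): [2.22, 2.22, 2.57, 3.14, 3.14, 3.14].

## Interface

Orientations are given as [roll, pitch, yaw] about the fixed x, y, z axes, in that order (R = Rz(yaw) Ry(pitch) Rx(roll)).
In Python, from cell import manip, camera gives the robot as it stands.
- The arm moves only by the tool move_arm, never from a script. Its arguments are lists of equal length, an entry for each row: "dp": the shift along the world's x, y, z in mm, a list of three; "rotation": the turn, a rotation vector about the world's x, y, z in rad, a list of three; "hand": the opening, from 0 (shut) to 1 (fully open). A call has 1 to 10 rows; each row shifts and turns the commanded pose from where the row before left it; what a row does not reach is not made up. A row lasts 1/8 s, in which the tool goes at most 62.5 mm and 10.7 degrees, less where a joint would pass 70% of its speed; a pose out of reach is approached as far as the arm can. A call with a gripper value outside its range is refused whole. The fingers move at their own pace and stop on an object; "newtons" is the grip in N (left out, the last holds). Time passes only in rows, so rows that do not move let the fingers close. It gives the time, the measured TCP pose, the force, the opening and the grip force at its end, in the units of the state.
- manip.read_state(): the state, without advancing time (a new reading comes with each control period).
- camera(name): name is "scene" or "top" or "wrist"; returns a dict with "image" (480x640x3 uint8, red, green, blue), "fx", "fy", "cx", "cy" (pixels), "R" (3x3) and "t" (3): a world point X has camera coordinates R X + t; the wrist camera has in their place "mount" (4x4, takes a point from camera to tool coordinates, whose origin is the TCP and whose axes are the flange's). Camera axes: x right, y down, z forward; pixel columns grow to the right and rows downward; lengths in mm; the calibration is good to about 2 mm. The wrist camera is an equidistant fisheye: a pixel r from the principal point sees the ray r / f radians off the axis. A picture is of the moment at which its call begins: read the wrist's pose just before it. There is no depth.
- manip.sign_off(): hands the job in; it is judged then, once.
The state is a dict: "clock": time; "joints": joint angles; "qd": joint speeds; "effort": joint torques, N m; "eef_pos": TCP position; "eef_rot": TCP orientation; "wrist_force": force on the tool from outside, world axes, zero at the start; "moment": the same for the moment, N m; "finger_gap": finger opening in mm; "finger_force": force on a finger pad.
Only numpy, scipy, OpenCV 4.12 (cv2) and the standard library are available. Lean on these libraries where they do the work, as an engineer would, in place of code of your own. Each camera call takes 0.05 s, during which the arm holds its last target. There are 200 camera calls.

## Task

The kraft box on the roller lane is packed: push it gently along the rollers, without lifting or crushing it, all the way into the glass-roofed holding bay until it is up against the back stop. Then take the metal shutter with the black bar from the wooden rack and lower it, without letting it drop, into the slot across the bay's roof until its bar sits down on both rest pads. Leave the other things on the counter, and the pink board in the rack, where they are.

Things in the scene. Friction and masses are not known exactly. Their poses are not given: they have to be found in the camera images.
- station: Fixed roller lane, x -286 to +214 mm, |y| up to 70, ending in a glass-roofed holding bay. Origin on the counter; its +x is the push direction, roughly to the robot's left; z up. Sixteen free 20 mm rollers, tops at z 38 mm. Box rolls with 1 to 3 N and stops within a few cm when let go; the dark rubber rollers in the bay turn stiffest. Nothing is above the lane before the roof.
- lane_in (a point): Start of the lane at roller-top height: station x -286, y 0, z 38 mm. Steel guide rails, top at z 68 mm, stand on both sides: inner faces at |y| 64 mm as far as station x -98, narrowing to |y| 51.5 mm at x -38, then parallel up to the back stop.
- roof_edge (a point): Middle of the roof's front lower edge: station x 50, y 0, z 178 mm (140 above the rollers). Roof 6 mm thick, |y| up to 74, from here to x 216. A box that is home has its rear face at x 88, 38 mm in under the roof: a vertical finger cannot follow it there, a tool leaning forward 40 to 50 deg can.
- bay_stop (a point): Middle of the flat back stop wall of the bay, at roller-top height: station x 208, y 0, z 38 mm.
- bay_slot (a point): Centre of the slot across the roof: station x 73, y 0, z 190 mm, axes as the station's. 10 mm wide (x), 122 long (y), with folded lips sloping to an 18 mm wide lead-in, top at z 188, and side channels below. At both ends, |y| 63 to 81 mm, black rubber rest pads with top at z 190 carry the shutter's bar.
- carton: Packed kraft cardboard meal box with a red dot on its lid, 120 mm (x, along the lane) x 96 (y) x 78 (z), 0.3 to 0.6 kg, origin at the centre of its underside. Starts on the first rollers of the lane, a little askew. Home against the stop, its origin is at station x 148 mm. Not to go faster than 0.35 m/s nor be pressed with over 60 N.
- rack: Fixed wooden rack, 84 (x) x 156 (y) x 50 (z) mm, origin on the counter, with two 9 mm wide, 40 mm deep slots along y, at x -20 and x +20 mm, slot floors at z 10 mm. One holds the shutter, the other the pink board.
- shutter: T-shaped shutter upright in a rack slot, 0.28 kg: aluminium panel 6 mm thick (x), 118 wide (y), 115 high, black bar on top 16 thick (x), 160 long (y), z 115 to 147 mm. Origin: centre of the panel's lower edge. Front and back alike. Seated, its origin is at station (73, 0, 75) mm; fingertips over 2 mm below the bar's underside would then hit the roof.
- pink_board: Small pink chopping board in the rack's other slot, 6 (x) x 116 (y) x 85 (z) mm, origin at the centre of its lower edge. Leave alone.
- mug: Blue mug, 80 mm across, 92 mm high, origin under its centre; leave alone.
- sauce: Red sauce bottle, 64 mm across, 170 mm high, origin under its centre; leave alone.
- carton_b: Another kraft box of the same size, origin under its centre, standing on the counter past the end of the bay; leave alone.
- bowl: White bowl, 130 mm across, 55 mm high, origin under its centre; leave alone.
- jar: Amber glass jar with a brass cap, 60 mm across, 85 mm high, origin under its centre; leave alone.
There are look-alikes about, which are no part of the job. Leave any yellow look-alike of the carton alone.

How it is judged (in metres and radians):
On the way, in this order (a step that is already met when the one before it is completed fails the run):
1. the box is pushed along the rollers into the bay, within 8 mm of the back stop, still on its base, the shutter not yet in the slot (x of carton in the frame of station above 0.14 m and z of carton in the frame of station below 0.045 m and angle between carton's own z axis and vertical below 0.1 rad and not (x of shutter in the frame of station between 0.067 and 0.079 m and y of shutter in the frame of station between -0.006 and 0.006 m and z of shutter in the frame of station between 0.07 and 0.078 m and angle between the x axis of shutter and the x axis of station, either way round below 0.1 rad and angle between shutter's own z axis and vertical below 0.1 rad)), for 0.2 s.
2. the shutter is seated in the slot, its bar down on both rest pads (x of shutter in the frame of station between 0.067 and 0.079 m and y of shutter in the frame of station between -0.006 and 0.006 m and z of shutter in the frame of station between 0.07 and 0.078 m and angle between the x axis of shutter and the x axis of station, either way round below 0.1 rad and angle between shutter's own z axis and vertical below 0.1 rad), for 0.2 s.
At the end, for the whole second after the job is handed in: The box stands on the bay's rollers within 8 mm of the back stop, and the shutter is in the roof slot, centred within 6 mm, upright within 0.1 rad, its bar within 3 mm of the rest pads; both released and at rest (all of step 2 and x of carton in the frame of station above 0.14 m and z of carton in the frame of station below 0.045 m and angle between carton's own z axis and vertical below 0.1 rad and linear speed of each of carton, shutter below 0.02 m/s); the robot touches nothing.
It fails at once if the box is lifted off the rollers or tipped (z of carton in the frame of station above 0.055 m or angle between carton's own z axis and vertical above 0.25 rad).
It fails at once if the box is shoved faster than 0.35 m/s (linear speed of carton above 0.35 m/s).
It fails at once if the box is pressed with more than 60 N (contact force between any of the fingers, the arm and carton above 60 N).
It fails at once if the shutter is dropped into the slot (faster than 0.6 m/s in it) (linear speed of shutter above 0.6 m/s and x of shutter in the frame of station between 0.06 and 0.086 m and y of shutter in the frame of station between -0.02 and 0.02 m and z of shutter in the frame of station below 0.185 m).
It fails at once if a bystander (mug, sauce bottle, other box, bowl, jar, pink board) is moved more than 30 mm (distance of any of mug, sauce, carton_b, bowl, jar, pink_board from where it was at the start of the episode above 0.03 m).
It also fails if it takes over 64 s, if anything falls off the work surface, if the arm or the gripper's body presses on something with over 40 N, if the wrist force passes 120 N, or if a joint passes its speed limit or range.

## Working session

There is one attempt and no reset: what is moved stays moved. The work goes in short steps, Python scripts to look and compute and a tool call to move; the robot and the scene stay as the last step left them, time stands still between calls to the robot, and variables do not carry over. Pictures are saved under pics/ and viewed, at most 10 in all, crops included, and the job is handed in when it is done.

Besides the shell and the picture viewer there is one more tool, called after ">>>" by a JSON object that holds its "api" and its "payload". move_arm: Moves the arm, as the interface text tells. Its arguments: {"type":"object","properties":{"dp":{"type":"array","items":{"type":"array","items":{"type":"number"}}},"rotation":{"type":"array","items":{"type":"array","items":{"type":"number"}}},"hand":{"type":"array","items":{"type":"number"}},"newtons":{"type":"number"}},"required":["dp","rotation","hand"]}

```bash
ls; mkdir -p pics; python3 - <<'E'
from cell import manip, camera
import cv2, pickle
print(manip.read_state())
d={}
for n in ("scene","top"):
    c=camera(n); d[n]=c
    cv2.imwrite(f"pics/{n}0.png",c["image"][:,:,::-1]); print(n,c["fx"],c["fy"],c["cx"],c["cy"],c["R"],c["t"])
pickle.dump(d,open("cams0.pkl","wb"))
E
```

```text
pics
{'clock': 0.0, 'joints': array([ 1.27341164e+00,  3.00478194e-01,  1.52156808e+00, -1.12111254e-05,
        1.32068711e+00, -6.65856190e-02]), 'qd': array([-2.01019907e-04, -1.44434388e-03,  1.49430334e-03,  3.51233554e-05,
        1.20825746e-04,  2.29169369e-04]), 'effort': array([ 2.07966979e-03, -5.31811595e+01, -3.52735627e+01,  7.08703394e-02,
        2.43830297e-02, -8.64256549e-05]), 'eef_pos': array([125.73878347, 535.1727126 , 204.88793493]), 'eef_rot': array([-3.14045372e+00, -6.50654754e-05,  2.91079633e+00]), 'wrist_force': array([0.70071621, 0.33054304, 0.15041138]), 'moment': array([-0.02503274, -0.07124867, -0.05819513]), 'finger_force': 0.0, 'finger_gap': 93.96250115525177}
scene 467.61497889129197 467.61497889129197 318.18383244838446 235.08689782994156 [[ 0.13923805  0.99025795  0.00139922]
 [ 0.83659719 -0.1168759  -0.53520573]
 [-0.52982819  0.07569159 -0.84472059]] [ -50.59323965 -431.7029241  1672.85359731]
top 547.5203432996545 547.5203432996545 310.98523488730297 238.24715691002288 [[ 0.0123132  -0.99985753 -0.01154609]
 [-0.99577509 -0.01121048 -0.09113883]
 [ 0.09099641  0.01261952 -0.99577126]] [ -24.61713241  623.48398537 1228.19616018]
```

View pics/scene0.png

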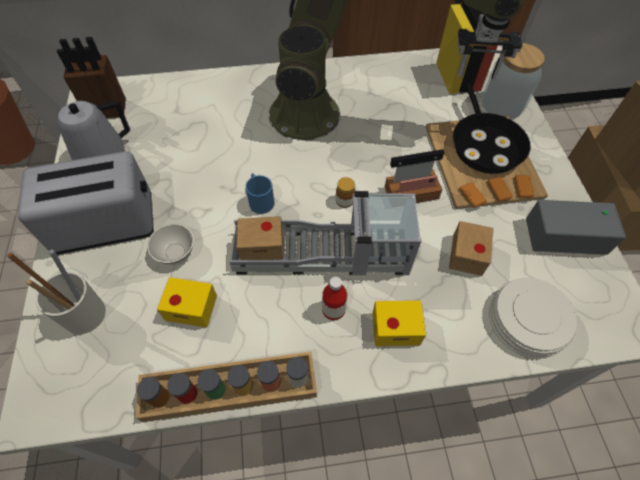

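View pics/top0.png

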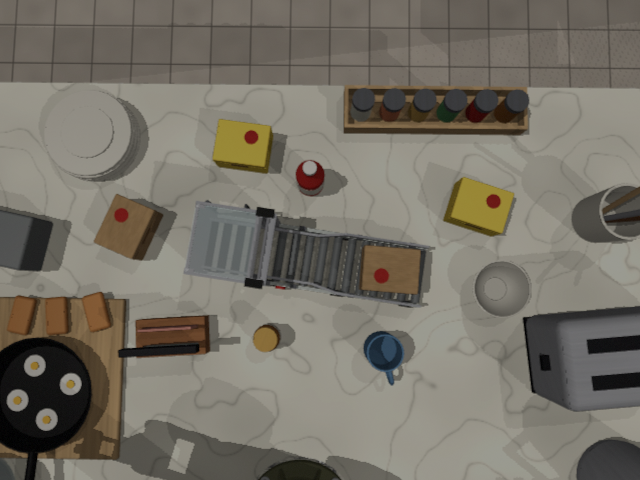

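The scene shows the lane running from the box at about (260,238) to the bay at about (390,232), with the rack at (415,180). In the top view, the box is at (391,270), the bay is at (228,243), and the rack with the black bar is at (165,345). The pads are at (265,212) and (254,283). I'll zoom in.

```bash
python3 - <<'E'
import pickle,cv2
d=pickle.load(open("cams0.pkl","rb"))
a=d["top"]["image"][190:370,110:440,::-1]
cv2.imwrite("pics/topc.png",cv2.resize(a,None,fx=2.4,fy=2.4,interpolation=cv2.INTER_CUBIC))
a=d["scene"]["image"][140:290,220:470,::-1]
cv2.imwrite("pics/scenec.png",cv2.resize(a,None,fx=3.2,fy=3.2,interpolation=cv2.INTER_CUBIC))
E
```

```text
(no output)
```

View pics/topc.png

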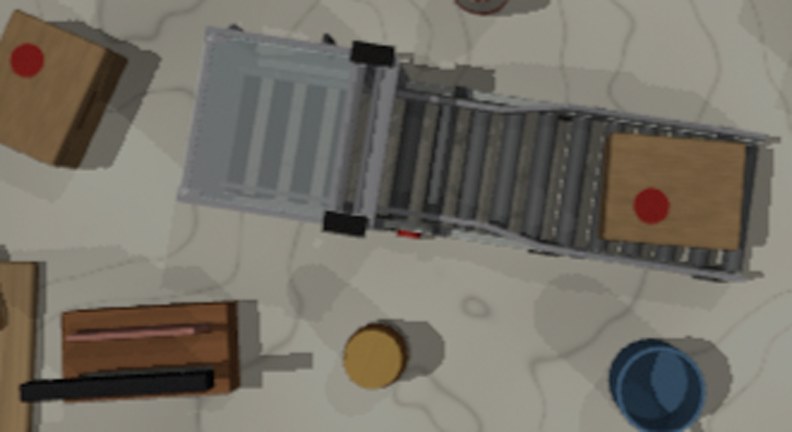

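View pics/scenec.png

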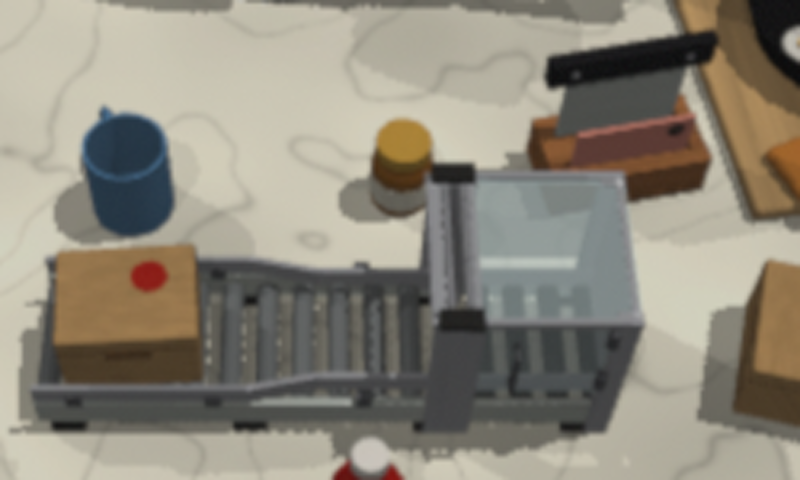

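```bash
cat > h.py <<'E'
import numpy as np, cv2, pickle
def ray(c,u,v,z):
    R=np.array(c["R"]);t=np.array(c["t"])
    C=-R.T@t; d=R.T@np.array([(u-c["cx"])/c["fx"],(v-c["cy"])/c["fy"],1])
    return C+d*(z-C[2])/d[2]
def blobs(m,amin=30):
    out=[]
    for k in cv2.findContours(m.astype(np.uint8),cv2.RETR_EXTERNAL,cv2.CHAIN_APPROX_NONE)[0]:
        if cv2.contourArea(k)>amin: out.append((cv2.contourArea(k),cv2.minAreaRect(k)))
    return out
E
python3 - <<'E'
from h import *
d=pickle.load(open("cams0.pkl","rb"))
np.set_printoptions(precision=1,suppress=True)
for n,box in (("top",(110,190,440,370)),("scene",(220,140,470,290))):
    c=d[n]; im=c["image"]; x0,y0,x1,y1=box
    print(n,-np.array(c["R"]).T@c["t"])
    s=im[y0:y1,x0:x1]; hsv=cv2.cvtColor(s,cv2.COLOR_RGB2HSV)
    H,S,V=[hsv[...,i].astype(int) for i in range(3)]
    off=np.array([x0,y0])
    for name,m,z in (("black",(V<45),190),("kraft",(H>8)&(H<22)&(S>70)&(V>95),116),("red",((H<6)|(H>174))&(S>170)&(V>80),116)):
        for a,(ce,wh,an) in blobs(m):
            ce=np.array(ce)+off
            pts=cv2.boxPoints((tuple(ce),wh,an))
            print(name,a,ce,np.array(wh),round(an,1),ray(c,*ce,z)[:2],[ray(c,*p,z)[:2].round(0).tolist() for p in pts])
E
```

```text
top [ 509.4  -33.1 1279.5]
black 38.5 [382.1 365.4] [ 5.9 15.9] 86.2 [ 361.1 -161.4] [[365.0, -146.0], [368.0, -176.0], [357.0, -177.0], [354.0, -146.0]]
black 662.0 [158.5 349.5] [10.2 79.6] 86.2 [385.7 278.2] [[389.0, 358.0], [402.0, 201.0], [382.0, 199.0], [370.0, 355.0]]
black 114.5 [253.3 282.7] [17.3  7.9] 9.5 [519.   94.2] [[514.0, 112.0], [529.0, 110.0], [524.0, 76.0], [509.0, 78.0]]
black 125.5 [279.4 253.6] [ 7.7 44.7] 9.2 [577.6  43.3] [[535.0, 57.0], [623.0, 45.0], [621.0, 29.0], [532.0, 42.0]]
black 126.5 [264.3 215.7] [17.3 15.2] 8.7 [653.4  74.9] [[641.0, 94.0], [671.0, 90.0], [666.0, 56.0], [636.0, 60.0]]
kraft 101.0 [196.  334.7] [10.2 15.4] 81.9 [409.1 221.1] [[417.0, 239.0], [422.0, 207.0], [401.0, 203.0], [396.0, 235.0]]
kraft 435.0 [264.5 339.5] [23. 23.] 90.0 [401.1  76.6] [[425.0, 101.0], [425.0, 53.0], [378.0, 52.0], [377.0, 100.0]]
kraft 67.0 [151.6 320.9] [ 5.3 32.9] 80.5 [436.7 316. ] [[436.0, 351.0], [448.0, 283.0], [437.0, 281.0], [425.0, 349.0]]
kraft 111.0 [179.  320.8] [ 6.4 48.2] 87.6 [437.6 258.1] [[441.0, 310.0], [447.0, 208.0], [434.0, 207.0], [428
[... 1161 characters left out ...]
.] 90.0 [653.1 348.9] [[592.0, 348.0], [598.0, 386.0], [711.0, 350.0], [706.0, 314.0]]
kraft 1248.0 [258.3 231.8] [29.7 45.9] 87.0 [ 552.9 -190.9] [[499.0, -253.0], [509.0, -126.0], [605.0, -131.0], [595.0, -253.0]]
kraft 224.0 [415.1 187.4] [13.4 51.8] 85.5 [463.  268.2] [[436.0, 197.0], [442.0, 349.0], [490.0, 339.0], [484.0, 189.0]]
kraft 180.0 [345.5 183.5] [13. 17.] 90.0 [421.3  71.7] [[394.0, 51.0], [401.0, 101.0], [448.0, 92.0], [441.0, 43.0]]
kraft 1155.0 [455.4 170.3] [73.1 26.5] 69.9 [417.4 402.4] [[291.0, 361.0], [264.0, 449.0], [533.0, 440.0], [554.0, 361.0]]
red 59.5 [266.3 225.8] [8.5 9.2] 45.0 [ 536.3 -167.8] [[535.0, -185.0], [516.0, -165.0], [538.0, -151.0], [556.0, -170.0]]
```

>>> {"api": "move_arm", "payload": {"dp": [[10, -20, 50], [23, -45.5, 40], [23, -45.5, 0], [23, -45.5, 0], [23, -45.5, 0], [23, -45.5, 0], [23, -45.5, 0], [23, -45.5, 0], [23, -45.5, 0], [23, -45.5, 0]], "rotation": [[0, 0, -0.148], [0, 0, -0.148], [0, 0, -0.148], [0, 0, -0.148], [0, 0, -0.148], [0, 0, -0.148], [0, 0, -0.148], [0, 0, -0.148], [0, 0, -0.148], [0, 0, -0.148]], "hand": [0.45, 0.45, 0.45, 0.45, 0.45, 0.45, 0.45, 0.45, 0.45, 0.45], "newtons": 30}}

```text
clock: 1.35
eef_pos: [342.3, 105.9, 294.0]
eef_rot: [3.141, -0.0, 1.426]
wrist_force: [0.3, 0.7, 0.5]
finger_gap: 42.4
finger_force: 0.0
```

```bash
python3 - <<'E'
from h import *
d=pickle.load(open("cams0.pkl","rb"))
np.set_printoptions(precision=1,suppress=True)
T,S=d["top"],d["scene"]
print("sauce",ray(T,310,169,165)); print("bowl",ray(T,502,289,55))
# bar top face centre line via end corners: use z157 (top) for far/near edges
for n,ce,wh,an in (("top",(158.5,349.5),(10.2,79.6),86.2),("scene",(417.1,158.4),(9.2,53.6),80.1)):
    for z in (141,157): print(n,z,ray(d[n],*ce,z)[:2],[ray(d[n],*p,z)[:2].tolist() for p in cv2.boxPoints((ce,wh,an))])
E
```

```text
sauce [755.  -15.2 165. ]
bowl [ 513.  -442.7   55. ]
top 141 [380.2 292.1] [[384.0043664335704, 375.0111088556332], [396.92430612536754, 211.409275399183], [376.31352314299386, 209.37387098629466], [363.39916916659945, 372.6977755255046]]
top 157 [382.  287.5] [[385.76643976578885, 369.2755699822177], [398.5048147281971, 207.9728434355236], [378.18367638225027, 205.96604268954383], [365.45080863883305, 366.9947460716445]]
scene 141 [377.3 291.8] [[366.5086834503553, 212.4339696804136], [352.700241514367, 376.5454646304323], [388.02394863612085, 371.13661647726303], [401.15283937800245, 209.3185091959686]]
scene 157 [390.7 285.3] [[380.15593594646487, 207.2178651452104], [366.55970410899465, 368.8072713126755], [401.3405514784981, 363.48154710678233], [414.26767556120967, 204.1502835003476]]
```

>>> {"api": "move_arm", "payload": {"dp": [[24.5, -49, 0], [24.5, -49, 0], [24.5, -49, 0], [24.5, -49, 0], [24.5, -49, 0], [24.5, -49, 0], [24.5, -49, -20], [24.5, -49, -30], [0, 0, -30], [0, 0, -30]], "rotation": [[0.084, -0.012, 0], [0.084, -0.012, 0], [0.084, -0.012, 0], [0.084, -0.012, 0], [0.084, -0.012, 0], [0.084, -0.012, 0], [0.084, -0.012, 0], [0.084, -0.012, 0], [0.084, -0.012, 0], [0.084, -0.012, 0]], "hand": [0.45, 0.45, 0.45, 0.45, 0.45, 0.45, 0.45, 0.45, 0.45, 0.45]}}

```text
clock: 2.6
eef_pos: [536.8, -282.3, 181.9]
eef_rot: [-3.141, -0.848, 1.43]
wrist_force: [0.6, -0.6, 0.2]
finger_gap: 42.6
finger_force: 0.0
```

```bash
python3 - <<'E'
from h import *
from cell import manip,camera
print(manip.read_state())
c=camera("top");cv2.imwrite("pics/t2.png",c["image"][150:350,150:500,::-1].repeat(2,0).repeat(2,1))
E
```

```text
{'clock': 2.6, 'joints': array([-0.81237004,  0.739639  ,  1.13662053,  0.65060029,  1.81950458,
       -0.69126522]), 'qd': array([-0.13662171,  0.48204129,  0.0682398 ,  0.39832397,  0.04762536,
       -0.31847292]), 'effort': array([  0.19711466, -76.82837963, -33.36108327,   0.67416083,
         1.20692521,   0.68194661]), 'eef_pos': array([ 536.75020371, -282.30953988,  181.94879536]), 'eef_rot': array([-3.14122371, -0.84796825,  1.42962677]), 'wrist_force': array([ 0.58611041, -0.59306678,  0.23933955]), 'moment': array([-0.37806316,  0.13378699, -0.0228945 ]), 'finger_force': 0.0, 'finger_gap': 42.570970612596724}
```

View pics/t2.png

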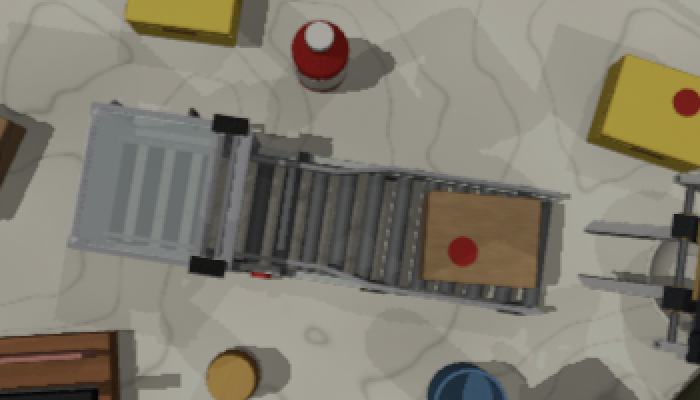

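The fingers hang behind the box, off the lane's right end at about (585,255). The box is at (482,240) and there is no obstruction in the lane. Next I'll descend and make contact.

>>> {"api": "move_arm", "payload": {"dp": [[0, 0, -35], [0, 0, -40], [0, 0, -30], [0, 0, 0], [1, 7, 0], [1, 7, 0], [1, 7, 0], [1, 7, 0], [1, 7, 0]], "rotation": [[0, 0, 0], [0, 0, 0], [0, 0, 0], [0, 0, 0], [0, 0, 0], [0, 0, 0], [0, 0, 0], [0, 0, 0], [0, 0, 0]], "hand": [0.45, 0.45, 0.45, 0.45, 0.45, 0.45, 0.45, 0.45, 0.45]}}

```text
clock: 3.78
eef_pos: [542.0, -246.4, 79.2]
eef_rot: [3.14, -0.844, 1.432]
wrist_force: [-0.1, -1.1, 0.9]
finger_gap: 42.2
finger_force: 0.4
```

>>> {"api": "move_arm", "payload": {"dp": [[1.4, 10, -0.5], [1.4, 10, -0.5], [1.4, 10, -0.5], [1.4, 10, -0.5], [1.4, 10, -0.5], [1.4, 10, -0.5], [1.4, 10, 0], [1.4, 10, 0], [1.4, 10, 0], [1.4, 10, 0]], "rotation": [[0, 0, 0], [0, 0, 0], [0, 0, 0], [0, 0, 0], [0, 0, 0], [0, 0, 0], [0, 0, 0], [0, 0, 0], [0, 0, 0], [0, 0, 0]], "hand": [0.45, 0.45, 0.45, 0.45, 0.45, 0.45, 0.45, 0.45, 0.45, 0.45]}}

```text
clock: 5.03
eef_pos: [556.0, -146.2, 76.0]
eef_rot: [3.14, -0.844, 1.432]
wrist_force: [0.6, -1.1, 0.5]
finger_gap: 42.4
finger_force: 0.4
```

```bash
python3 - <<'E'
from h import *
from cell import manip,camera
np.set_printoptions(precision=3,suppress=True)
s=manip.read_state();print(s["joints"],s["eef_pos"],s["wrist_force"])
c=camera("scene");cv2.imwrite("pics/s3.png",cv2.resize(c["image"][140:290,220:470,::-1],None,fx=3,fy=3))
E
```

```text
[-0.639  0.725  1.437  0.719  1.498 -0.751] [ 555.977 -146.196   75.977] [ 0.554 -1.139  0.539]
```

View pics/s3.png

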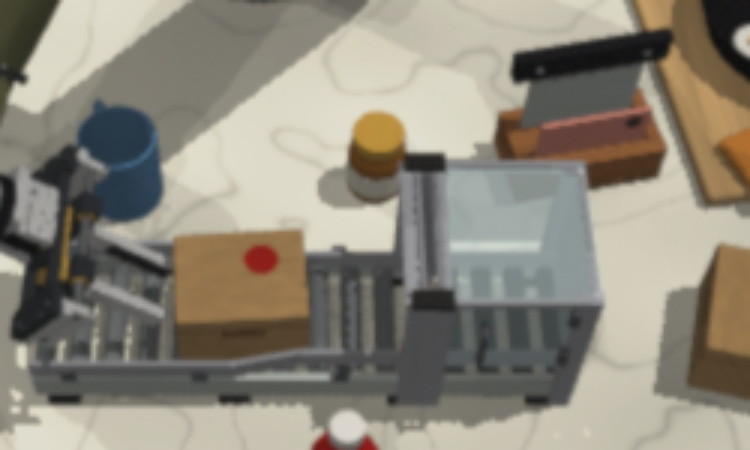

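The box is square on the lane at about (240,290) with the fingers right behind it. I'll continue pushing.

>>> {"api": "move_arm", "payload": {"dp": [[1.4, 10, 0], [1.4, 10, 0], [1.4, 10, 0], [1.4, 10, 0], [1.4, 10, 0], [1.4, 10, 0], [1.4, 10, 0], [1.4, 10, 0], [1.4, 10, 0], [1.4, 10, 0]], "rotation": [[0, 0, 0], [0, 0, 0], [0, 0, 0], [0, 0, 0], [0, 0, 0], [0, 0, 0], [0, 0, 0], [0, 0, 0], [0, 0, 0], [0, 0, 0]], "hand": [0.45, 0.45, 0.45, 0.45, 0.45, 0.45, 0.45, 0.45, 0.45, 0.45]}}

```text
clock: 6.32
eef_pos: [569.8, -46.2, 75.9]
eef_rot: [3.141, -0.844, 1.432]
wrist_force: [-1.3, -2.3, -0.3]
finger_gap: 42.0
finger_force: 0.9
```

>>> {"api": "move_arm", "payload": {"dp": [[1.4, 10, 0], [1.4, 10, 0], [1.4, 10, 0], [1.4, 10, 0], [1.4, 10, 0], [1.4, 10, 0], [1.4, 10, 0], [1.4, 10, 0]], "rotation": [[0, 0, 0], [0, 0, 0], [0, 0, 0], [0, 0, 0], [0, 0, 0], [0, 0, 0], [0, 0, 0], [0, 0, 0]], "hand": [0.45, 0.45, 0.45, 0.45, 0.45, 0.45, 0.45, 0.45]}}

```text
clock: 7.32
eef_pos: [581.2, 33.8, 76.0]
eef_rot: [3.14, -0.844, 1.432]
wrist_force: [-2.0, -2.7, 0.1]
finger_gap: 42.6
finger_force: 1.0
```

>>> {"api": "move_arm", "payload": {"dp": [[1.4, 10, 0], [1.4, 10, 0], [1.4, 10, 0], [1.4, 10, 0], [0.7, 5, 0]], "rotation": [[0, 0, 0], [0, 0, 0], [0, 0, 0], [0, 0, 0], [0, 0, 0]], "hand": [0.45, 0.45, 0.45, 0.45, 0.45]}}

```text
clock: 7.95
eef_pos: [587.5, 78.8, 76.0]
eef_rot: [3.14, -0.844, 1.432]
wrist_force: [-1.1, -1.2, -0.6]
finger_gap: 42.2
finger_force: 0.8
```

>>> {"api": "move_arm", "payload": {"dp": [[0.5, 3.5, 0], [0.5, 3.5, 0], [0.3, 2, 0]], "rotation": [[0, 0, 0], [0, 0, 0], [0, 0, 0]], "hand": [0.45, 0.45, 0.45]}}

```text
clock: 8.32
eef_pos: [588.8, 87.2, 76.0]
eef_rot: [3.14, -0.844, 1.432]
wrist_force: [-1.0, -2.2, 0.4]
finger_gap: 42.4
finger_force: 1.0
```

>>> {"api": "move_arm", "payload": {"dp": [[0.3, 2, 0], [0.3, 2, 0]], "rotation": [[0, 0, 0], [0, 0, 0]], "hand": [0.45, 0.45]}}

```text
clock: 8.57
eef_pos: [589.3, 91.1, 75.9]
eef_rot: [3.14, -0.844, 1.432]
wrist_force: [-2.9, -7.0, 1.4]
finger_gap: 42.4
finger_force: 3.5
```

>>> {"api": "move_arm", "payload": {"dp": [[0.2, 1.5, 0], [0.2, 1.5, 0]], "rotation": [[0, 0, 0], [0, 0, 0]], "hand": [0.45, 0.45]}}

```text
clock: 8.82
eef_pos: [589.2, 92.7, 75.7]
eef_rot: [3.141, -0.842, 1.432]
wrist_force: [-13.3, -26.2, 7.6]
finger_gap: 42.1
finger_force: 13.4
```

>>> {"api": "move_arm", "payload": {"dp": [[-0.7, -5, 0], [-1.4, -10, 0], [-2, -15, 0], [-2, -15, 0], [-2, -15, 0], [-2, -15, 0], [-1, -5, 25], [0, 0, 45], [0, 0, 45], [0, 0, 45]], "rotation": [[0, 0, 0], [0, 0, 0], [0, 0, 0], [0, 0, 0], [0, 0, 0], [0, 0, 0], [0, 0, 0], [-0.085, 0.012, 0], [-0.085, 0.012, 0], [-0.085, 0.012, 0]], "hand": [0.45, 0.45, 0.45, 0.45, 0.45, 0.45, 0.45, 0.45, 0.45, 0.45]}}

```text
clock: 10.07
eef_pos: [578.4, 13.3, 237.7]
eef_rot: [3.14, -0.584, 1.431]
wrist_force: [1.0, -0.9, 0.2]
finger_gap: 42.4
finger_force: 0.0
```

>>> {"api": "move_arm", "payload": {"dp": [[-20, 20, 40], [-20, 25, 30], [-20, 30, 0], [-20, 35, 0], [-20, 35, 0], [-20, 35, 0], [-20, 35, 0], [-20, 30, 0], [-20, 25, 0], [-18, 10, 0]], "rotation": [[-0.098, 0.014, 0], [-0.098, 0.014, 0], [-0.098, 0.014, 0], [-0.098, 0.014, 0], [-0.098, 0.014, 0], [-0.098, 0.014, 0], [0, 0, 0.06], [0, 0, 0.06], [0, 0, 0.06], [0, 0, 0.06]], "hand": [0.6, 0.6, 0.6, 0.6, 0.6, 0.6, 0.6, 0.6, 0.6, 0.6]}}

```text
clock: 11.32
eef_pos: [379.9, 294.5, 305.9]
eef_rot: [-3.141, 0.008, 1.674]
wrist_force: [-0.1, -0.7, 0.4]
finger_gap: 56.1
finger_force: 0.0
```

```bash
python3 - <<'E'
from h import *
from cell import manip,camera
np.set_printoptions(precision=3,suppress=True)
s=manip.read_state();print(s["joints"],s["eef_pos"],s["eef_rot"],s["wrist_force"])
c=camera("wrist");print({k:v for k,v in c.items() if k!="image"})
t=camera("top")
pickle.dump(dict(s=s,wrist=c,top=t,scene=camera("scene")),open("c4.pkl","wb"))
cv2.imwrite("pics/w4.png",c["image"][:,:,::-1])
E
```

```text
[ 0.587  0.086  1.544 -0.006  1.516  0.484] [379.873 294.545 305.892] [-3.141  0.008  1.674] [-0.121 -0.682  0.352]
{'fx': 371.64829954431775, 'fy': 371.64829954431775, 'cx': 320.01233629467714, 'cy': 243.96710977801578, 'mount': array([[   0.001,   -0.966,   -0.259,   75.605],
       [   1.   ,    0.001,   -0.   ,    1.657],
       [   0.001,   -0.259,    0.966, -179.154],
       [   0.   ,    0.   ,    0.   ,    1.   ]])}
```

View pics/w4.png

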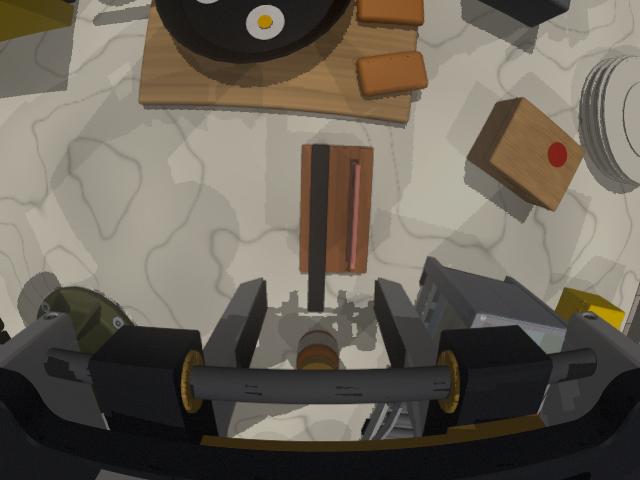

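The wrist view shows the shutter's bar from about (320,145) to (315,310), the pink board at (355,215), and the shutter ahead of the fingers. I'll measure the bar.

```bash
cat >> h.py <<'E'
from scipy.spatial.transform import Rotation as Ro
def wray(c,s,u,v,z):
    r=np.array([u-c["cx"],v-c["cy"]]); n=np.linalg.norm(r); th=n/c["fx"]
    d=np.array([*(np.sin(th)*r/n),np.cos(th)]); M=np.array(c["mount"])
    R=Ro.from_euler("xyz",s["eef_rot"]).as_matrix()
    C=np.array(s["eef_pos"])+R@M[:3,3]; d=R@M[:3,:3]@d
    return C+d*(z-C[2])/d[2]
E
python3 - <<'E'
from h import *
np.set_printoptions(precision=1,suppress=True)
D=pickle.load(open("c4.pkl","rb")); c,s=D["wrist"],D["s"]
im=c["image"][135:320,295:345]; V=im.max(2)
m=(V<62)
for r in (5,20,40,80,100,130,160,172,176): print(r+135, V[r,5:40].tolist())
P=[]
for r in range(13,172,3):
    k=np.flatnonzero(m[r])
    if len(k)>5: 
        a,b=wray(c,s,295+k[0]-.5,135+r,157),wray(c,s,295+k[-1]+.5,135+r,157); P.append((*a[:2],*b[:2]))
P=np.array(P); print(P[::6])
mid=(P[:,:2]+P[:,2:])/2
q=np.polyfit(mid[:,1],mid[:,0],1); print(q, np.std(mid[:,0]-np.polyval(q,mid[:,1])))
rows=np.flatnonzero(m[:,24]|m[:,22]);print("ends",rows.min()+135,rows.max()+135, wray(c,s,320,rows.min()+134.5,157),wray(c,s,316,rows.max()+135.5,157))
E
```

```text
140 [165, 165, 166, 166, 166, 166, 165, 158, 150, 151, 149, 149, 149, 150, 150, 149, 148, 146, 145, 143, 142, 140, 141, 143, 144, 146, 147, 150, 150, 151, 153, 153, 153, 153, 153]
155 [158, 111, 105, 112, 113, 111, 111, 114, 119, 119, 106, 70, 50, 51, 52, 53, 52, 52, 54, 51, 52, 52, 52, 51, 52, 52, 51, 50, 50, 79, 101, 108, 107, 108, 107]
175 [150, 107, 113, 115, 114, 113, 111, 111, 113, 113, 99, 53, 50, 51, 52, 49, 51, 50, 50, 49, 50, 51, 50, 52, 49, 49, 49, 50, 65, 97, 108, 108, 106, 107, 106]
215 [121, 110, 116, 115, 116, 113, 111, 110, 109, 82, 51, 48, 50, 50, 49, 49, 48, 49, 48, 48, 52, 46, 48, 49, 49, 49, 46, 79, 100, 106, 106, 106, 107, 106, 103]
235 [105, 114, 116, 116, 113, 112, 111, 112, 94, 68, 51, 52, 50, 51, 50, 46, 48, 49, 48, 48, 48, 49, 49, 49, 48, 47, 66, 100, 109, 106, 108, 107, 106, 106, 107]
265 [118, 124, 122, 123, 122, 119, 119, 116, 81, 54, 50, 51, 51, 49, 48, 49, 50, 51, 51, 51, 50, 49, 49, 50, 50, 72, 114, 119, 119, 119, 118, 118, 118, 119, 121]
295 [178, 178, 179, 180, 179, 178, 177, 124, 69, 47, 47, 46, 47, 46, 47, 46, 47, 46, 46, 47, 47, 46, 46, 61, 109, 175, 177, 176, 174, 171, 168, 165, 160, 158, 153]
307 [139, 140, 147, 179, 179, 179, 178, 113, 49, 43, 46, 43, 44, 46, 45, 42, 44, 45, 44, 44, 45, 44, 44, 65, 115, 142, 142, 142, 142, 143, 141, 160, 178, 177, 178]
311 [117, 117, 115, 117, 116, 117, 117, 99, 83, 74, 66, 66, 65, 66, 66, 64, 64, 57, 54, 54, 55, 55, 64, 89, 116, 115, 116, 116, 115, 117, 112, 112, 106, 99, 100]
[[366.3 366.7 381.  368.2]
 [367.  350.8 382.7 352.4]
 [368.6 334.9 383.5 336.5]
 [369.3 318.7 385.3 320.4]
 [370.9 302.4 386.1 304. ]
 [372.6 285.8 387.  287.3]
 [373.3 268.6 388.9 270.2]
 [375.  251.  389.9 252.5]
 [376.7 232.7 390.9 234.2]]
[ -0.1 401. ] 0.17911098421670382
ends 145 311 [373.3 370.5 157. ] [385.9 212.9 157. ]
```

>>> {"api": "move_arm", "payload": {"dp": [[-0.5, -3, -30], [0, 0, -40], [0, 0, -40], [0, 0, -35], [0, 0, -20], [0, 0, -13], [0, 0, 0]], "rotation": [[0.008, 0.001, -0.027], [0, 0, 0], [0, 0, 0], [0, 0, 0], [0, 0, 0], [0, 0, 0], [0, 0, 0]], "hand": [0.6, 0.6, 0.6, 0.6, 0.6, 0.6, 0.6]}}

```text
clock: 12.35
eef_pos: [380.3, 290.6, 127.7]
eef_rot: [-3.14, -0.0, 1.643]
wrist_force: [-0.0, 0.3, 0.4]
finger_gap: 56.3
finger_force: 0.0
```

```bash
python3 - <<'E'
from h import *
from cell import manip
np.set_printoptions(precision=4,suppress=True)
s=manip.read_state();print(s["eef_pos"],s["eef_rot"],s["wrist_force"],s["finger_gap"])
# station from pads: dark blobs in the new top picture, + carton home check
D=pickle.load(open("c4.pkl","rb"))
for n,rois in (("top",((235,270,275,292),(245,200,280,232))),("scene",((350,185,375,203),(352,230,375,250)))):
    c=D[n]
    for x0,y0,x1,y1 in rois:
        V=c["image"][y0:y1,x0:x1].max(2); print(n); 
        for a,(ce,wh,an) in blobs(V<55,20): print(a,np.array(ce)+[x0,y0],wh,an,ray(c,ce[0]+x0,ce[1]+y0,190)[:2])
E
```

```text
[380.3444 290.5832 127.6506] [-3.1399 -0.0003  1.643 ] [-0.0151  0.2534  0.3514] 56.31222424815547
top
126.0 [253.5 280.5] (13.0, 17.0) 90.0 [523.379   93.8582]
top
148.5 [264.1185 216.9798] (17.25849151611328, 18.170833587646484) 8.746161460876465 [650.768   75.2996]
scene
47.0 [361. 194.] (4.0, 12.0) 90.0 [519.8843  92.7407]
scene
75.0 [364. 240.] (6.0, 14.0) 90.0 [662.4455  73.1342]
```

>>> {"api": "move_arm", "payload": {"dp": [[-0.7, 0.5, 0], [0, 0, 0], [0, 0, 0], [0, 0, 0], [0, 0, 0], [0, 0, 8], [0, 0, 12]], "rotation": [[0, 0, 0], [0, 0, 0], [0, 0, 0], [0, 0, 0], [0, 0, 0], [0, 0, 0], [0, 0, 0]], "hand": [0.1, 0.1, 0.1, 0.1, 0.1, 0.1, 0.1], "newtons": 35}}

```text
clock: 13.22
eef_pos: [379.3, 291.6, 148.4]
eef_rot: [-3.14, -0.0, 1.644]
wrist_force: [-0.5, -0.1, -2.6]
finger_gap: 16.1
finger_force: 35.0
```

>>> {"api": "move_arm", "payload": {"dp": [[0, 0, 35], [0, 0, 45], [0, 0, 50], [0, 0, 50], [20, -14, 10], [35, -24, 0], [35, -24, 0], [35, -24, 0], [35, -24, 0], [30, -21, 0]], "rotation": [[0, 0, 0], [0, 0, 0], [0, 0, 0], [0, 0, 0.136], [0, 0, 0.136], [0, 0, 0.136], [0, 0, 0.136], [0, 0, 0.136], [0, 0, 0.136], [0, 0, 0.136]], "hand": [0.1, 0.1, 0.1, 0.1, 0.1, 0.1, 0.1, 0.1, 0.1, 0.1]}}

```text
clock: 14.48
eef_pos: [570.3, 159.5, 338.6]
eef_rot: [-3.141, -0.001, 2.6]
wrist_force: [0.1, 1.4, -2.9]
finger_gap: 15.4
finger_force: 35.0
```

>>> {"api": "move_arm", "payload": {"dp": [[20, -14, 0], [10, -8, 0], [0, 0, 0], [0, 0, 0]], "rotation": [[0, 0, 0.136], [0, 0, 0.136], [0, 0, 0.136], [0, 0, 0]], "hand": [0.1, 0.1, 0.1, 0.1]}}

```text
clock: 14.98
eef_pos: [599.3, 138.5, 338.5]
eef_rot: [-3.141, -0.001, 3.003]
wrist_force: [0.0, 0.4, -3.0]
finger_gap: 16.0
finger_force: 35.0
```

```bash
python3 - <<'E'
from h import *
from cell import manip,camera
np.set_printoptions(precision=3,suppress=True)
s=manip.read_state();print(s["joints"],s["eef_pos"],s["eef_rot"],s["wrist_force"],s["finger_gap"])
c=camera("wrist")
pickle.dump(dict(s=s,wrist=c,top=camera("top"),scene=camera("scene")),open("c5.pkl","wb"))
cv2.imwrite("pics/w5.png",c["image"][:,:,::-1])
E
```

```text
[ 0.168  0.399  1.087 -0.001  1.656 -1.264] [599.324 138.503 338.474] [-3.141 -0.001  3.003] [ 0.02   0.419 -2.954] 15.954720204429458
```

View pics/w5.png

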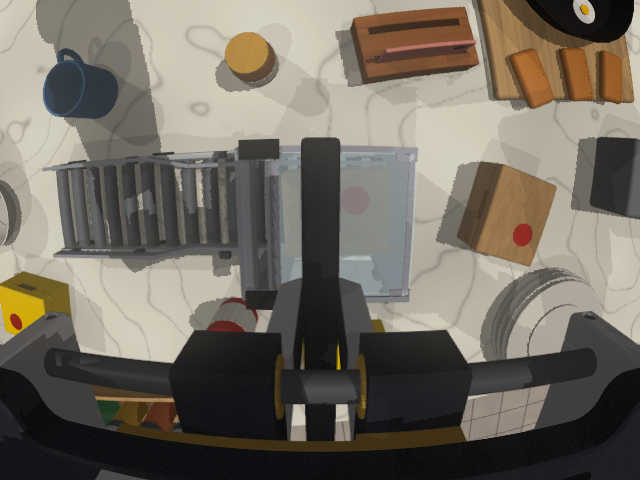

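The wrist view shows the box home under the roof (lid dot at (355,200)). The near pad is at (259,149), the far pad at (262,299), and the slot runs between them, left of the held bar. I'll measure them.

```bash
python3 - <<'E'
from h import *
np.set_printoptions(precision=2,suppress=True,linewidth=200)
D=pickle.load(open("c5.pkl","rb")); c,s=D["wrist"],D["s"]
for (x0,y0,x1,y1) in ((230,130,290,170),(235,280,290,318)):
    V=c["image"][y0:y1,x0:x1].max(2)
    for a,(ce,wh,an) in blobs(V<60,60):
        pts=cv2.boxPoints(((ce[0]+x0,ce[1]+y0),wh,an)); print(a,np.array(ce)+[x0,y0],wh,an,wray(c,s,ce[0]+x0,ce[1]+y0,190)[:2]); print(np.array([wray(c,s,*p,190)[:2] for p in pts]),pts.tolist())
for r in (165,185,205,225,245,265,280): print(r,c["image"][r,232:302].max(1).tolist())
# bar in hand: edges
for r in (150,170,190,210,230):
    row=c["image"][r,290:350].max(1); k=np.flatnonzero(row<70); k0,k1=290+k.min(),290+k.max()
    zt=s["eef_pos"][2]-118+147
    print(r,k0,k1,(wray(c,s,k0-.5,r,zt)+wray(c,s,k1+.5,r,zt))[:2]/2)
col=c["image"][125:150,320].max(1);print(col.tolist())
E
```

```text
171.0 [258.5 154.5] (7.0, 39.0) 90.0 [524.93  94.76]
[[518.88  77.85]
 [524.64 112.36]
 [530.77 111.44]
 [525.07  76.85]] [[239.0, 151.0], [278.0, 151.0], [278.0, 158.0], [239.0, 158.0]]
500.0 [261.  299.5] (19.0, 32.0) 90.0 [660.45  73.08]
[[648.75  59.39]
 [652.61  90.36]
 [672.35  86.79]
 [668.61  55.16]] [[245.0, 290.0], [277.0, 290.0], [277.0, 309.0], [245.0, 309.0]]
165 [92, 93, 93, 94, 94, 93, 93, 93, 95, 97, 96, 95, 96, 96, 94, 94, 92, 82, 78, 75, 78, 76, 72, 77, 83, 82, 76, 66, 65, 66, 67, 69, 84, 109, 112, 112, 117, 122, 128, 131, 137, 141, 141, 142, 143, 145, 145, 138, 137, 132, 132, 132, 131, 133, 133, 136, 146, 152, 151, 152, 152, 153, 152, 154, 150, 138, 132, 132, 119, 58]
185 [70, 68, 67, 75, 91, 90, 89, 90, 90, 93, 93, 93, 91, 91, 91, 91, 90, 85, 75, 74, 72, 73, 71, 66, 69, 66, 64, 63, 60, 59, 54, 56, 76, 93, 91, 91, 90, 78, 76, 82, 81, 90, 92, 92, 92, 94, 106, 133, 126, 131, 144, 144, 143, 144, 144, 144, 143, 139, 137, 136, 136, 137, 137, 137, 138, 137, 137, 137, 119, 71]
205 [67, 67, 64, 66, 81, 90, 90, 88, 89, 92, 93, 96, 93, 90, 93, 93, 92, 91, 80, 71, 70, 69, 71,
[... 1006 characters left out ...]
70, 81, 81, 91, 93, 92, 93, 110, 135, 141, 141, 141, 139, 140, 141, 141, 140, 140, 139, 141, 155, 155, 156, 156, 155, 155, 155, 155, 133]
280 [186, 183, 181, 181, 173, 162, 161, 164, 139, 96, 94, 94, 95, 98, 101, 102, 96, 96, 96, 96, 93, 86, 77, 72, 72, 73, 70, 61, 60, 59, 60, 61, 61, 61, 61, 63, 78, 90, 90, 88, 78, 72, 67, 78, 91, 95, 93, 93, 100, 122, 142, 142, 141, 140, 141, 139, 136, 147, 142, 116, 108, 77, 78, 77, 76, 77, 77, 78, 77, 67]
150 301 339 [527.52 149.06]
170 301 339 [535.54 147.94]
190 302 339 [543.65 147.02]
210 302 339 [551.83 145.89]
230 302 338 [560.14 144.53]
[195, 196, 195, 195, 194, 193, 195, 195, 195, 193, 194, 194, 122, 66, 59, 60, 61, 63, 61, 63, 62, 61, 60, 61, 58]
```

```bash
python3 - <<'E'
from h import *
np.set_printoptions(precision=1,suppress=True,linewidth=200)
D=pickle.load(open("c5.pkl","rb")); c,s=D["wrist"],D["s"]
w=lambda u,v,z=190: wray(c,s,u,v,z)[:2]
nl,nr,fl,fr=w(238.5,149),w(278.5,149),w(244.5,299.5),w(277.5,299.5)
print(nl,nr,fl,fr); d=(nl-fl); print("yaw from left edges",np.degrees(np.arctan2(d[1],d[0]))-90, np.linalg.norm(d))
n=w(258.5,149); print("near ctr",n, "outer/inner rows",w(258.5,139.5),w(258.5,158.5), "far",w(261,289.5),w(261,309.5))
zt=s["eef_pos"][2]+29.5
print("bar end",w(320,136.8,zt))
for r,a,b in ((185,249.5,263.5),(225,251,264.5),(265,253,267),(280,254,267.5)): print(r,w((a+b)/2,r,184))
V=c["image"].max(2)
print(V[300,235:300].tolist()); print(V[285:315,255].tolist()); print(V[133:165,258].tolist()); print(V[148,232:285].tolist())
t=D["top"]; 
V=t["image"][190:310,225:290,::-1]; cv2.imwrite("pics/t5.png",np.hstack([cv2.resize(c["image"][130:320,225:345,::-1],None,fx=3,fy=3,interpolation=2),cv2.resize(V,(308,570),interpolation=2)]))
E
```

```text
[517.   77.7] [523.  113.1] [658.5  56.8] [662.4  89.1]
yaw from left edges 81.61051663857478 143.00923250855075
near ctr [520.1  95.5] outer/inner rows [511.7  96.8] [528.5  94.2] far [650.2  75.1] [671.  71.]
bar end [522.3 149.8]
185 [552.   87.5]
225 [588.9  82.4]
265 [627.5  77.5]
280 [642.6  75.4]
[82, 86, 85, 86, 86, 87, 86, 89, 92, 93, 67, 46, 42, 40, 41, 39, 42, 40, 39, 38, 38, 40, 38, 38, 38, 38, 38, 37, 37, 36, 34, 36, 36, 36, 36, 38, 36, 37, 41, 40, 62, 77, 77, 78, 78, 77, 78, 78, 75, 78, 77, 77, 77, 77, 76, 77, 76, 77, 76, 77, 75, 78, 78, 76, 59]
[72, 73, 72, 73, 74, 60, 39, 39, 40, 40, 39, 40, 40, 40, 40, 38, 39, 39, 39, 40, 37, 35, 36, 40, 53, 91, 90, 90, 91, 90]
[191, 187, 187, 186, 186, 187, 114, 62, 64, 62, 63, 63, 61, 62, 62, 61, 59, 60, 60, 60, 62, 59, 59, 58, 57, 63, 84, 92, 80, 79, 78, 77]
[188, 187, 149, 151, 103, 105, 83, 64, 62, 62, 62, 62, 61, 62, 60, 62, 62, 61, 60, 62, 61, 61, 61, 61, 62, 61, 61, 61, 60, 60, 61, 63, 61, 61, 62, 62, 60, 60, 58, 60, 62, 59, 61, 60, 61, 60, 57, 108, 126, 130, 141, 146, 146]
```

View pics/t5.png

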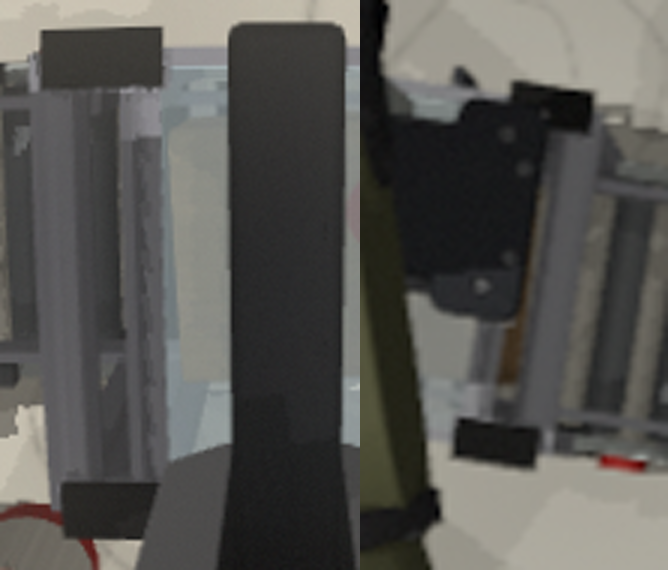

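The crop confirms that the far pad's right end is hidden by a finger; the near pad is clear and the slot is free. Combining the views puts the slot centre at about (591, 84.3), with station yaw 1.425. I'll move over it.

>>> {"api": "move_arm", "payload": {"dp": [[-2.6, -18.2, 0], [-3, -20, 0], [-3, -16, 0], [0, 0, 0], [0, 0, -10], [0, 0, -10], [0, 0, 0]], "rotation": [[0, 0, -0.005], [0, 0, 0], [0, 0, 0], [0, 0, 0], [0, 0, 0], [0, 0, 0], [0, 0, 0]], "hand": [0.1, 0.1, 0.1, 0.1, 0.1, 0.1, 0.1]}}

```text
clock: 16.0
eef_pos: [590.5, 84.8, 316.5]
eef_rot: [-3.14, -0.003, 3.0]
wrist_force: [0.7, 0.1, -3.1]
finger_gap: 15.9
finger_force: 35.0
```

>>> {"api": "move_arm", "payload": {"dp": [[0, 0, -5], [0, 0, -4], [0, 0, -4], [0, 0, -4], [0, 0, -3], [0, 0, 0]], "rotation": [[0, 0, 0], [0, 0, 0], [0, 0, 0], [0, 0, 0], [0, 0, 0], [0, 0, 0]], "hand": [0.1, 0.1, 0.1, 0.1, 0.1, 0.1]}}

```text
clock: 16.75
eef_pos: [590.7, 84.4, 297.8]
eef_rot: [-3.141, -0.001, 2.999]
wrist_force: [0.2, -0.4, -2.7]
finger_gap: 16.0
finger_force: 35.0
```

>>> {"api": "move_arm", "payload": {"dp": [[0, 0, -4], [0, 0, -4], [0, 0, -4], [0, 0, -4], [0, 0, 0]], "rotation": [[0, 0, 0], [0, 0, 0], [0, 0, 0], [0, 0, 0], [0, 0, 0]], "hand": [0.1, 0.1, 0.1, 0.1, 0.1]}}

```text
clock: 17.38
eef_pos: [590.7, 84.4, 281.6]
eef_rot: [-3.141, -0.001, 2.999]
wrist_force: [0.7, -0.0, -1.8]
finger_gap: 15.8
finger_force: 35.0
```

>>> {"api": "move_arm", "payload": {"dp": [[0, 0, -8], [0, 0, -8], [0, 0, -8], [0, 0, -8], [0, 0, -8]], "rotation": [[0, 0, 0], [0, 0, 0], [0, 0, 0], [0, 0, 0], [0, 0, 0]], "hand": [0.1, 0.1, 0.1, 0.1, 0.1]}}

```text
clock: 18.0
eef_pos: [590.8, 84.4, 241.4]
eef_rot: [-3.141, -0.001, 2.999]
wrist_force: [0.6, -0.1, -2.1]
finger_gap: 15.5
finger_force: 35.0
```

Sliding freely. I'll go down to the pads and slow at the end.

>>> {"api": "move_arm", "payload": {"dp": [[0, 0, -8], [0, 0, -8], [0, 0, -8], [0, 0, -8], [0, 0, -6], [0, 0, -4], [0, 0, -3], [0, 0, 0]], "rotation": [[0, 0, 0], [0, 0, 0], [0, 0, 0], [0, 0, 0], [0, 0, 0], [0, 0, 0], [0, 0, 0], [0, 0, 0]], "hand": [0.1, 0.1, 0.1, 0.1, 0.1, 0.1, 0.1, 0.1]}}

```text
clock: 19.0
eef_pos: [590.8, 84.4, 196.9]
eef_rot: [-3.141, -0.001, 2.999]
wrist_force: [-0.6, 1.1, -2.4]
finger_gap: 15.7
finger_force: 35.0
```

>>> {"api": "move_arm", "payload": {"dp": [[0, 0, -1.5], [0, 0, -1], [0, 0, 0]], "rotation": [[0, 0, 0], [0, 0, 0], [0, 0, 0]], "hand": [0.1, 0.1, 0.1]}}

```text
clock: 19.38
eef_pos: [590.8, 84.4, 194.5]
eef_rot: [-3.141, -0.001, 2.999]
wrist_force: [0.2, -0.9, -2.9]
finger_gap: 15.8
finger_force: 35.0
```

>>> {"api": "move_arm", "payload": {"dp": [[0, 0, -1], [0, 0, -1], [0, 0, 0]], "rotation": [[0, 0, 0], [0, 0, 0], [0, 0, 0]], "hand": [0.1, 0.1, 0.1]}}

```text
clock: 19.75
eef_pos: [590.9, 84.4, 193.1]
eef_rot: [-3.141, -0.0, 2.999]
wrist_force: [-2.9, -1.1, 4.8]
finger_gap: 16.1
finger_force: 35.0
```

The bar is down on the pads. I'll release it and retreat upward.

>>> {"api": "move_arm", "payload": {"dp": [[0, 0, 0], [0, 0, 0], [0, 0, 0], [0, 0, 0], [0, 0, 10], [0, 0, 30], [0, 0, 40], [0, 0, 40], [-15, 0, 30]], "rotation": [[0, 0, 0], [0, 0, 0], [0, 0, 0], [0, 0, 0], [0, 0, 0], [0, 0, 0], [0, 0, 0], [0, 0, 0], [0, 0, 0]], "hand": [0.3, 0.4, 0.4, 0.4, 0.4, 0.4, 0.4, 0.4, 0.4]}}

```text
clock: 20.88
eef_pos: [575.9, 84.4, 344.7]
eef_rot: [-3.141, 0.001, 2.999]
wrist_force: [-0.9, 0.8, -0.2]
finger_gap: 37.1
finger_force: 0.0
```

>>> {"api": "move_arm", "payload": {"dp": [[-25, 20, 10], [-25, 20, 0], [-25, 20, 0], [-25, 20, 0], [-25, 20, 0], [0, 0, 0]], "rotation": [[0, 0, 0], [0, 0, 0], [0, 0, 0], [0, 0, 0], [0, 0, 0], [0, 0, 0]], "hand": [0.4, 0.4, 0.4, 0.4, 0.4, 0.4]}}

```text
clock: 21.62
eef_pos: [449.8, 185.3, 353.7]
eef_rot: [3.142, 0.001, 3.001]
wrist_force: [1.0, 0.0, -0.3]
finger_gap: 37.4
finger_force: 0.0
```

```bash
python3 - <<'E'
from h import *
from cell import manip,camera
np.set_printoptions(precision=3,suppress=True)
s=manip.read_state();print(s["eef_pos"],s["wrist_force"])
c=camera("scene");t=camera("top")
a=cv2.resize(c["image"][150:290,330:470,::-1],(400,400),interpolation=2); b=cv2.resize(t["image"][180:310,170:300,::-1],(400,400),interpolation=2)
cv2.imwrite("pics/f6.png",np.hstack([a,b]))
V=c["image"][170:260,340:385].max(2)
for A,(ce,wh,an) in blobs(V<60,40): print(A,np.array(ce)+[340,170],wh,an,[ray(c,p[0]+340,p[1]+170,222)[:2].round(0).tolist() for p in cv2.boxPoints((ce,wh,an))])
E
```

```text
[449.824 185.317 353.75 ] [ 1.046  0.017 -0.344]
412.0 [362.814 214.136] (58.37269973754883, 14.072370529174805) 87.56334686279297 [[513.0, 74.0], [516.0, 111.0], [692.0, 82.0], [689.0, 48.0]]
```

View pics/f6.png

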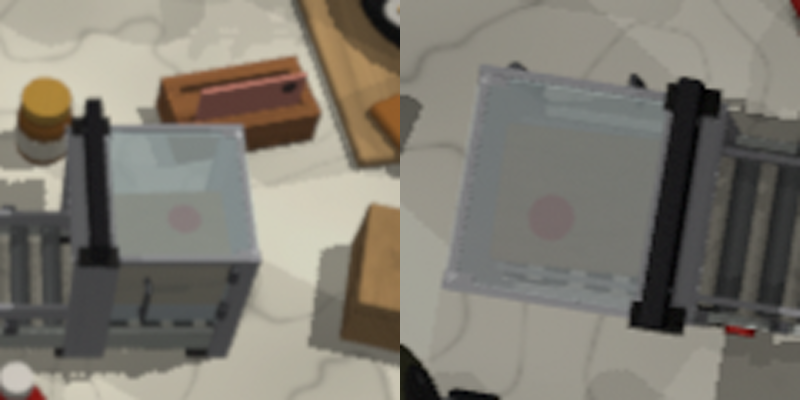

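The picture shows the bar resting across both pads, at (95,180) left and (675,205) right. The box is under the roof with its dot at (551,217) right. I'll do one quick check of the box's x from the dot, then hand in.

```bash
python3 - <<'E'
from h import *
from cell import manip
d=pickle.load(open("cams0.pkl","rb"))
ex=np.array([.142,.990])
for n,p in (("top",(170+551*.325,180+217*.325)),("scene",(330+184*.35,150+218*.35))):
    q=ray(d[n],*p,116)[:2]; x=(q-np.array([580.6,12.2]))@ex-20.5; print(n,q,"carton x",x)
    ok=x>135
if ok: print(manip.sign_off())
E
```

```text
top [590.39669799 -99.75801849] carton x -129.94730719038176
scene [586.50727403 178.75094108] carton x 145.22426457905007
the job is handed in; nothing more can be done
None
```

The box is home against the back stop and the shutter is seated on both rest pads; I handed the job in at about 22 s. The stop pushed back with 26 N on the last push, and a scene-camera check put the box at about x = 145 mm (140 mm is the limit); the matching top-camera check was void because of a pixel-offset slip.

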